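# Unlock the eccentric cam and push the sample slide home

### The job

Turn the eccentric cam by pushing its red lever round with a fingertip, until the cam's low point faces the brass nose of the sample slide and the lever points straight away from the slide; only then push the slide fully home by its upright blue plate, with the copper puck riding along in its pocket. Do not ram the slide against the cam, do not grip or lift anything, and leave the other things on the bench where they are; finish with the hand clear of everything.

Things in the scene. Friction and masses are not known exactly. Their poses are not given: they have to be found in the camera images.
- fixture: sample-loading fixture, bolted down: black base plate 260 x 110 x 12 mm with slide rails, two brass blocks (tops at 26 mm) beside the slide and an eccentric cam. Origin on the cam's axis at bench level, z up; +x is the slide's forward direction (slide towards cam). The plate spans x -195 to +65, y +-55 mm. Stands anywhere, turned up to 0.55 rad. Nothing on it is above 76 mm.
- cam_axis (a point): point on the cam's upright axis at the mid-height of the lever bar, 56 mm above the bench. The cam is a steel disc of radius 32 mm set 14 mm off this axis: its rim is 46 mm from the axis at the high point (below the lever), 18 mm at the low point; top face at 30 mm. The hub is 18 mm across, up to 62 mm high
- cam (a joint): cam turn about its upright axis, rad, positive anticlockwise from above. 0: high point faces the slide, red lever points along the fixture's -x over the slide (locked). +3.14 or -3.14: low point (green dot) faces the slide, lever points along +x (free); within 0.3 rad of it counts as low. Starts within +-1.2, turns either way to stops at +-3.6. Stiff (0.25 N m), stays where left.
- lever_knob (a point): centre of the black knob at the end of the red lever, 84 mm from the cam's axis, 66 mm above the bench. Knob 18 mm across, 50 to 76 mm high. The red bar from axis to knob is 12 mm wide, 50 to 62 mm high; between hub and knob the space under it is free down to the puck (38 mm), slide and cam disc (30 mm) or base plate
- cam_low_mark (a point): the green dot on the cam's top face at its low point, 13.5 mm from the axis, 31 mm above the bench
- slide (a joint): slide travel along the fixture's +x, m: 0 at the start (fully back), 0.038 fully home at its stop. If the cam's high point faces it, its brass nose meets the cam at about 0.012. Friction about 3 N, stays where left. Aluminium, 72 mm long, 44 mm wide, flat top at 24 mm, pocket rim at 30 mm; nose tip 58 mm behind the cam's axis when back, 20 mm when home
- push_plate (a point): centre of the rear face (the one to push, facing the fixture's -x) of the slide's upright blue plate, 46 mm above the bench. Plate 8 mm thick, 44 mm wide, 22 to 64 mm high; behind it are only the rails (20 mm high). 130 mm behind the cam's axis when the slide is back
- puck_seat (a point): centre of the slide's pocket floor, 24 mm above the bench; moves with the slide, z up. The pocket is about 31 x 32 mm with a rim 6 mm high
- puck: loose copper sample puck in the pocket: flange 28 mm across and 6 mm high, above it a neck 22 mm across, 14 mm high in all, about 40 g. Origin at the centre of its underside. It must ride in the pocket
- vial: bystander: amber glass jar with white cap, 30 mm across, 55 mm high; origin under its centre
- spare_puck: bystander: a second copper puck like the first, standing on the bench; origin under its centre
- sample_box: bystander: closed white plastic box 60 x 45 x 22 mm; origin under its centre
- driver: bystander: screwdriver 160 mm long lying on the bench along its own x; origin near the middle of its length
- adapter: bystander: brass connector 24 mm across, 32 mm high; origin under its centre
- lead_case: bystander: closed red case 150 x 60 x 28 mm; origin under its centre

How it is judged:
By the outcome, as a careful person would: the job done as asked, in the order asked, and still so for the second after the job is handed in, with the robot touching nothing.
It also fails if it takes over 45 s, if anything falls off the work surface, if the arm or the gripper's body presses on something with over 40 N, if the wrist force passes 120 N, or if a joint passes its speed limit or range.

### The arm

A 7-joint arm with a two-finger parallel gripper is mounted at the origin on the work surface. World frame = base frame: x ahead of the robot, y to its left, z up, the work surface at z = 0. Lengths are in m, angles in rad, forces in N, time in s.
With the tool pointing down it reaches from about 0.4 to 0.85 m from the base axis. Payload 10.4 kg.
Tool frame: the origin (TCP) lies midway between the tips of the shut fingers; the grasp point (between the pads) lies 19 mm behind it; z points along the fingers, y is the line along which they close (so a half turn about z gives the same grasp; the last joint's range is limited). The gripper opens to 87 mm and grips with 3 to 60 N. Pads are 19 mm wide; open, the fingers measure 117 mm over their backs; the gripper's body (75 mm by 190 mm) begins 51 mm behind the grasp point.
Start: joints at [1.102, 0.332, -0.065, 1.46, 0.022, 1.35, -0.088], TCP at [0.27, -0.564, 0.223] pointing down, gripper open.
Joint ranges: [-2.6, 2.6], [-0.5, 2.12], [-1.47, 1.34], [0.16, 2.42], [-1.27, 4.41], [0.06, 2.06], [-2.6, 2.6]. Speed limits (rad/s): [2.22, 2.22, 2.79, 2.79, 3.14, 3.14, 3.14].

### API

Orientations are given as a unit quaternion [x, y, z, w].
In Python, from bench import r gives the robot as it stands.
- The arm moves only by the tool arm_command, never from a script. Its arguments are lists of equal length, an entry for each row: "xyz": the shift along the world's x, y, z in m, a list of three; "rot": the turn, a rotation vector about the world's x, y, z in rad, a list of three. In form: {"xyz": [[tx, ty, tz], ...], "rot": [[ax, ay, az], ...]}. A call has 1 to 20 rows; each row is the pose to reach, as a shift and turn from the pose commanded when the call began; what a row does not reach only later rows make up. A row lasts 1/12 s, in which the tool goes at most 41.7 mm and 7.16 degrees, less where a joint would pass 70% of its speed; a pose out of reach is approached as far as the arm can. A call with a gripper value outside its range is refused whole. "grip" is the opening, from 0 (shut) to 1 (fully open), set as the call begins (left out, the last holds). The fingers move at their own pace and stop on an object; "squeeze" is the grip in N (left out, the last holds). Time passes only in rows, so rows that repeat a pose let the fingers close. It gives the time, the measured TCP pose, the force, the opening and the grip force at its end, in the units of the state.
- r.read_state(): the state, without advancing time (a new reading comes with each control period).
- r.camera(name): name is "scene" or "top"; returns the picture (384x512x3 uint8, red, green, blue); there is no depth.
- r.camera_model(name): a dict with "fx", "fy", "cx", "cy" (pixels), "T" (4x4, takes a point from camera to world coordinates). Camera axes: x right, y up, looking along -z (the intrinsics and any distortion apply to the point x, -y, -z); pixel columns grow to the right and rows downward; lengths in m; the calibration is good to about 2 mm. A picture is of the moment at which its call begins. camera_model takes no time and is no camera call.
- r.close_job(): hands the job in; it is judged then, once.
Trained networks look in the newest picture that a camera, given by its name, has taken for a name from the list of things; names that differ only in an ending like _2 or _b are one class to them, and where a whole thing is asked for, a point or a joint stands for the part that bears it (a point fixed in the world has none). Each returns a list of dicts, best first, with "conf" (0 to 1); they miss things now and then, are a little off and sometimes report something else, mostly with a low value. They report only what shows in the picture. A call takes as long as a camera call.
- r.look_for(label, camera): "at" ([x, y, z] in m, in the coordinates of the camera as it stood for that picture, good to about 4 mm: the middle of the surface that is visible of it).
- r.spot_point(label, camera): "at" ([x, y, z] in m, in the coordinates of the camera as it stood for that picture, good to about 4 mm: a listed point, or the origin of a listed thing).
The state is a dict: "time": time; "joint_positions": joint angles; "joint_vel": joint speeds; "joint_torque": joint torques, N m; "ee_pos": TCP position; "eef_rot": TCP orientation; "ft_force": force on the tool from outside, world axes, zero at the start; "torque": the same for the moment, N m; "width": finger opening in m; "grip_force": force on a finger pad.
Only numpy, scipy, OpenCV 4.12 (cv2) and the standard library are available. Lean on these libraries where they do the work, as an engineer would, in place of code of your own. Each camera call takes 0.05 s, during which the arm holds its last target. There are 200 camera calls.

## Working session

There is one attempt and no reset: what is moved stays moved. The work goes in short steps, Python scripts to look and compute and a tool call to move; the robot and the scene stay as the last step left them, time stands still between calls to the robot, and variables do not carry over. Pictures are saved under pics/ and viewed, at most 10 in all, crops included, and the job is handed in when it is done.

Besides the shell and the picture viewer there is one more tool, called after ">>>" as a command line: name --argument value ..., lists and objects as JSON in quotes. arm_command: Moves the arm, as the interface text tells. Its arguments: {"type":"object","properties":{"xyz":{"type":"array"},"rot":{"type":"array"},"grip":{"type":"number"},"squeeze":{"type":"number"}},"required":["xyz","rot"]}

```bash
mkdir -p pics; cat > h.py <<'E'
import numpy as np, cv2
from bench import r
def w(p,cam):
    T=np.array(r.camera_model(cam)["T"]); return (T@np.r_[p,1])[:3]
def pix(P,cam):
    m=r.camera_model(cam); p=np.linalg.inv(np.array(m["T"]))@np.r_[P,1]
    return np.array([m["cx"]+m["fx"]*p[0]/-p[2], m["cy"]-m["fy"]*p[1]/-p[2]])
def ray(u,v,z,cam):
    m=r.camera_model(cam);T=np.array(m["T"]); d=T[:3,:3]@np.array([(u-m["cx"])/m["fx"],-(v-m["cy"])/m["fy"],-1])
    o=T[:3,3]; return o+d*(z-o[2])/d[2]
E
python3 - <<'E'
from h import *
for c in ("scene","top"):
    im=r.camera(c); cv2.imwrite(f"pics/{c}0.png",cv2.resize(im[:,:,::-1],(768,576)))
    print(c,{k:v for k,v in r.camera_model(c).items() if k!="T"}, np.round(np.array(r.camera_model(c)["T"])[:3,3],3))
    for l in ["fixture","cam_axis","lever_knob","cam_low_mark","push_plate","puck_seat","puck","vial","spare_puck","sample_box","driver","adapter","lead_case"]:
        for d in r.spot_point(l,c)[:2]: 
            p=w(d["at"],c); print(l,np.round(p,3),round(d["conf"],2),pix(p,c).round())
print(r.read_state())
E
```

```text
scene {'fx': 350.4954718364956, 'fy': 350.4954718364956, 'cx': 257.16363990350186, 'cy': 193.4033212773522} [1.068 0.316 0.788]
fixture [0.604 0.112 0.003] 0.64 [274. 235.]
cam_axis [0.599 0.11  0.053] 0.6 [275. 223.]
lever_knob [0.524 0.138 0.063] 0.61 [299. 205.]
cam_low_mark [0.613 0.101 0.025] 0.89 [270. 232.]
push_plate [0.476 0.116 0.046] 0.58 [298. 193.]
puck_seat [0.508 0.113 0.026] 0.51 [292. 206.]
puck [0.508 0.113 0.029] 0.55 [292. 205.]
puck [0.648 0.254 0.001] 0.16 [317. 274.]
vial [0.564 0.243 0.   ] 0.6 [326. 246.]
vial [0.472 0.116 0.046] 0.34 [299. 193.]
spare_puck [ 0.515 -0.028 -0.   ] 0.63 [246. 193.]
sample_box [ 0.622 -0.059 -0.   ] 0.57 [217. 215.]
sample_box [0.6   0.109 0.054] 0.17 [275. 223.]
driver [0.417 0.387 0.   ] 0.83 [397. 229.]
adapter [ 0.647  0.256 -0.003] 0.62 [318. 275.]
adapter [0.599 0.109 0.053] 0.21 [275. 223.]
lead_case [ 0.647  0.255 -0.003] 0.64 [317. 275.]
lead_case [ 0.411 -0.408  0.003] 0.57 [166. 129.]
top {'fx': 405.6834255712582, 'fy': 405.6834255712582, 'cx': 248.86563772422733, 'cy': 194.35350128806408} [0.353 0.027 1.1  ]
fixture 
[... 780 characters left out ...]
8967,  0.33218952, -0.06471646,  1.46007511,  0.02159105,
        1.34991199, -0.08851564]), 'joint_vel': array([-1.27831421e-04, -1.65487687e-03, -4.89749660e-04, -9.21845798e-04,
       -1.26765514e-03,  2.54021648e-05,  3.72871245e-04]), 'joint_torque': array([ 1.52172361e-04, -6.23038673e+01,  2.47082685e-02, -3.90124905e+01,
       -6.11186516e-02,  3.15034983e-02,  9.47142439e-06]), 'ee_pos': array([ 0.26953207, -0.56392663,  0.22259401]), 'eef_rot': array([9.75259668e-01, 2.21062380e-01, 2.88952202e-05, 4.92421660e-05]), 'ft_force': array([-0.03759156,  0.0938748 , -0.65767788]), 'torque': array([ 0.00670732, -0.01240499, -0.02404835]), 'grip_force': 0.0, 'width': 0.08670276247314813}
```

View pics/scene0.png

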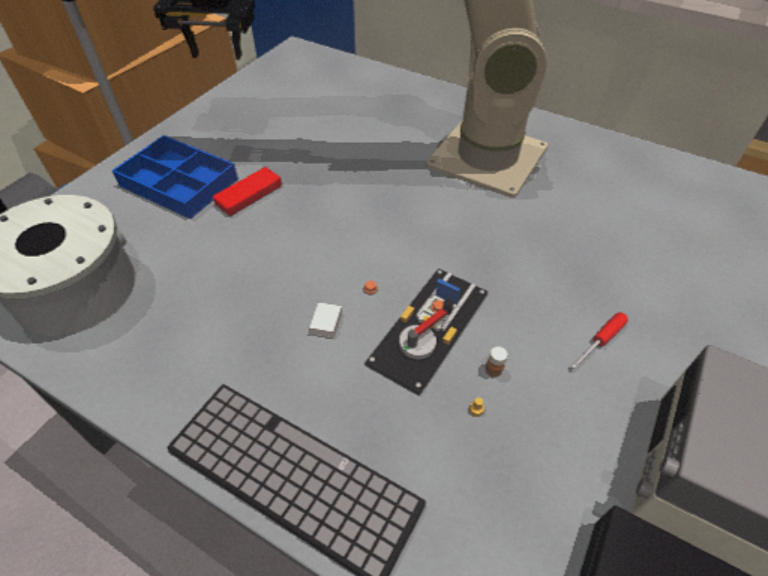

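```bash
python3 - <<'E'
from h import *
im=r.camera("top")[:,:,::-1]
cv2.imwrite("pics/top1.png",cv2.resize(im[130:280,110:310],(800,600),interpolation=cv2.INTER_CUBIC))
E
```

```text
(no output)
```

View pics/top1.png

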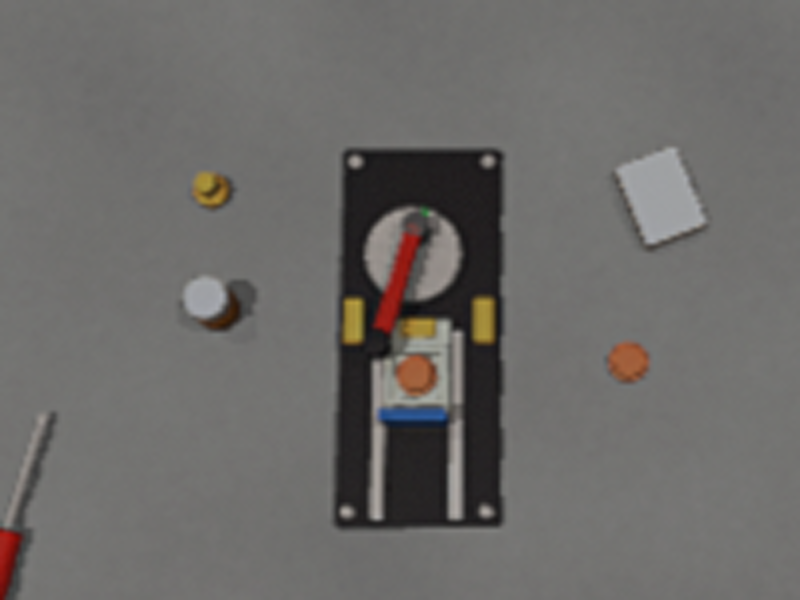

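The top crop shows the fixture almost square to the world axes. The red lever runs from the hub at (418,222) to the knob at (380,345), on the +y side, so a clockwise turn is the shorter way. The bench around the fixture is clear, with the vial at (208,298).

```bash
python3 - <<'E'
from h import *
f=lambda x,y,z: ray(110+(x+.5)/4-.5,130+(y+.5)/4-.5,z,"top")[:2]
c=np.array([f(343,150,.012),f(502,150,.012),f(502,526,.012),f(335,526,.012)]); print(c.round(4))
s=np.array([f(355,161,.012),f(488,161,.012),f(486,512,.012),f(346,512,.012)]);print(s.round(4))
for q in (c,s):
    a=(q[0]+q[1]-q[2]-q[3])/2; yaw=np.arctan2(a[1],a[0]); m=q.mean(0); print("len",np.hypot(*a),"yaw",yaw,"axis",m+.065*np.array([np.cos(yaw),np.sin(yaw)]))
print("knob",f(380,345,.076),"hub",f(420,218,.062),"plate rear",f(413,420,.064), "puck",f(416,373,.038))
acc={}
for i in range(3):
  for c in ("top","scene"):
    r.camera(c)
    for l in ("cam_axis","lever_knob","push_plate","cam_low_mark","puck_seat"):
        d=r.spot_point(l,c)
        if d: acc.setdefault(l,[]).append(w(d[0]["at"],c))
for l in acc: print(l,np.median(acc[l],0).round(4),np.std(acc[l],0).round(4))
print(r.read_state()["time"])
E
```

```text
[[0.6697 0.1599]
 [0.6641 0.0495]
 [0.406  0.0608]
 [0.4116 0.1713]]
[[0.6614 0.1518]
 [0.6567 0.0595]
 [0.4157 0.071 ]
 [0.4204 0.1638]]
len 0.2583517841375203 yaw -0.04392091403513943 axis [0.60281043 0.10749654]
len 0.24124439923969493 yaw -0.048665263733456345 axis [0.6034821  0.10834484]
knob [0.52085513 0.13152516] hub [0.60623431 0.10430158] plate rear [0.47327027 0.11304869] puck [0.50719659 0.11223141]
cam_axis [0.601  0.1064 0.056 ] [0.001  0.0018 0.0022]
lever_knob [0.5242 0.1351 0.0664] [0.0015 0.0022 0.0025]
push_plate [0.474  0.115  0.0457] [0.0024 0.0007 0.0005]
cam_low_mark [0.6132 0.1042 0.0298] [0.0175 0.053  0.0101]
puck_seat [0.5079 0.1137 0.0268] [0.0008 0.0029 0.0018]
3.25
```

>>> arm_command --xyz '[[0.271,0.657,-0.05],[0.271,0.657,-0.05],[0.271,0.657,-0.05],[0.271,0.657,-0.05],[0.271,0.657,-0.05],[0.271,0.657,-0.05],[0.271,0.657,-0.05],[0.271,0.657,-0.05],[0.271,0.657,-0.05],[0.271,0.657,-0.05],[0.271,0.657,-0.05],[0.271,0.657,-0.05],[0.271,0.657,-0.05],[0.271,0.657,-0.05],[0.271,0.657,-0.05],[0.271,0.657,-0.05],[0.271,0.657,-0.05],[0.271,0.657,-0.05],[0.271,0.657,-0.05],[0.271,0.657,-0.05]]' --rot '[[0,0,2.395],[0,0,2.395],[0,0,2.395],[0,0,2.395],[0,0,2.395],[0,0,2.395],[0,0,2.395],[0,0,2.395],[0,0,2.395],[0,0,2.395],[0,0,2.395],[0,0,2.395],[0,0,2.395],[0,0,2.395],[0,0,2.395],[0,0,2.395],[0,0,2.395],[0,0,2.395],[0,0,2.395],[0,0,2.395]]' --grip 0

```text
time: 4.92
ee_pos: [0.5405, 0.0941, 0.1723]
eef_rot: [0.146, 0.989, 0.0, -0.0]
ft_force: [-0.8, -1.9, 0.3]
width: 0.0003
grip_force: 0.0
```

>>> arm_command --xyz '[[0,-0.001,-0.03],[0,-0.001,-0.06],[0,-0.001,-0.085],[0,-0.001,-0.105],[0,-0.001,-0.117],[0,-0.001,-0.126],[0,-0.001,-0.126]]' --rot '[[0,0,0],[0,0,0],[0,0,0],[0,0,0],[0,0,0],[0,0,0],[0,0,0]]'

```text
time: 5.5
ee_pos: [0.5399, 0.0915, 0.0454]
eef_rot: [0.151, 0.989, -0.0, -0.001]
ft_force: [-0.1, -0.2, 0.3]
width: 0.0009
grip_force: 0.0
```

```bash
python3 - <<'E'
from h import *
a=r.camera("scene")[:,:,::-1];b=r.camera("top")[:,:,::-1]
a=cv2.resize(a[150:290,190:330],(400,400),interpolation=cv2.INTER_CUBIC);b=cv2.resize(b[140:260,150:270],(400,400),interpolation=cv2.INTER_CUBIC)
cv2.imwrite("pics/p2.png",np.hstack([a,b]))
E
```

```text
(no output)
```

View pics/p2.png

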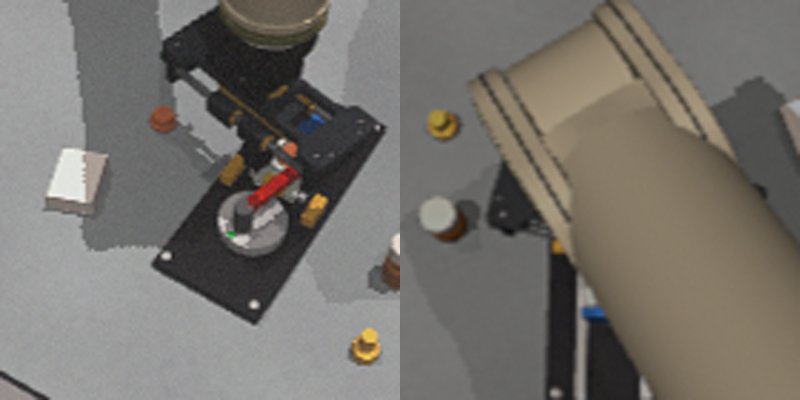

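The scene view (left half) shows the shut fingertips on the −y side of the lever, clear of it. The top view is blocked by the arm. Next I work out the arc.

```bash
cat > arc.py <<'E'
import numpy as np
A=np.array([.603,.108])
def P(th,R=.055,off=.021): return A+R*np.array([np.cos(th),np.sin(th)])-off*np.array([np.sin(th),-np.cos(th)])
E
python3 - <<'E'
from arc import *
s=np.array([.5405,.0921]); rows=[(2.84,.029),(2.84,.025),(2.84,.021)]+[(2.84-.1*i,.021) for i in range(1,17)]
print([[*map(float,(P(t,off=o)-s).round(3)),0] for t,o in rows]); print([[0,0,round(t-2.84,2)] for t,o in rows])
E
```

```text
[[0.001, 0.005, 0], [0.003, 0.008, 0], [0.004, 0.012, 0], [0.004, 0.018, 0], [0.004, 0.024, 0], [0.005, 0.03, 0], [0.007, 0.035, 0], [0.009, 0.041, 0], [0.012, 0.046, 0], [0.015, 0.051, 0], [0.019, 0.055, 0], [0.023, 0.06, 0], [0.028, 0.063, 0], [0.033, 0.067, 0], [0.038, 0.069, 0], [0.043, 0.072, 0], [0.049, 0.073, 0], [0.055, 0.074, 0], [0.061, 0.075, 0]]
[[0, 0, 0.0], [0, 0, 0.0], [0, 0, 0.0], [0, 0, -0.1], [0, 0, -0.2], [0, 0, -0.3], [0, 0, -0.4], [0, 0, -0.5], [0, 0, -0.6], [0, 0, -0.7], [0, 0, -0.8], [0, 0, -0.9], [0, 0, -1.0], [0, 0, -1.1], [0, 0, -1.2], [0, 0, -1.3], [0, 0, -1.4], [0, 0, -1.5], [0, 0, -1.6]]
```

First a part of the arc, to check the contact force.

>>> arm_command --xyz '[[0.001,0.005,0],[0.003,0.008,0],[0.004,0.012,0],[0.004,0.018,0],[0.004,0.024,0],[0.005,0.03,0],[0.007,0.035,0]]' --rot '[[0,0,0],[0,0,0],[0,0,0],[0,0,-0.1],[0,0,-0.2],[0,0,-0.3],[0,0,-0.4]]'

```text
time: 6.18
ee_pos: [0.5477, 0.1265, 0.0469]
eef_rot: [0.346, 0.938, -0.001, 0.0]
ft_force: [-2.2, -3.8, 2.8]
width: 0.0
grip_force: 2.4
```

```bash
python3 - <<'E'
from h import *
from arc import *
a=r.camera("scene")[:,:,::-1]
for l in ("lever_knob","cam_low_mark"):
    d=r.spot_point(l,"scene")
    if d: p=w(d[0]["at"],"scene"); print(l,p.round(3),d[0]["conf"],np.arctan2(*(p[:2]-A)[::-1]))
cv2.imwrite("pics/p3.png",cv2.resize(a[170:270,210:330],(720,600),interpolation=cv2.INTER_CUBIC))
s=np.array([.5475,.1271]); rows=[(2.44-.1*i,.021) for i in range(1,18)]
print([[*map(float,(P(t,off=o)-s).round(3)),0] for t,o in rows]); print([[0,0,round(t-2.44,2)] for t,o in rows])
E
```

```text
lever_knob [0.537 0.157 0.065] 0.68 2.499877716587882
cam_low_mark [0.612 0.098 0.03 ] 0.58 -0.7976946727503558
[[0.002, 0.006, 0], [0.005, 0.011, 0], [0.008, 0.016, 0], [0.012, 0.02, 0], [0.016, 0.025, 0], [0.021, 0.028, 0], [0.026, 0.032, 0], [0.031, 0.034, 0], [0.036, 0.037, 0], [0.042, 0.038, 0], [0.048, 0.039, 0], [0.054, 0.04, 0], [0.059, 0.04, 0], [0.065, 0.039, 0], [0.071, 0.038, 0], [0.077, 0.036, 0], [0.082, 0.033, 0]]
[[0, 0, -0.1], [0, 0, -0.2], [0, 0, -0.3], [0, 0, -0.4], [0, 0, -0.5], [0, 0, -0.6], [0, 0, -0.7], [0, 0, -0.8], [0, 0, -0.9], [0, 0, -1.0], [0, 0, -1.1], [0, 0, -1.2], [0, 0, -1.3], [0, 0, -1.4], [0, 0, -1.5], [0, 0, -1.6], [0, 0, -1.7]]
```

View pics/p3.png

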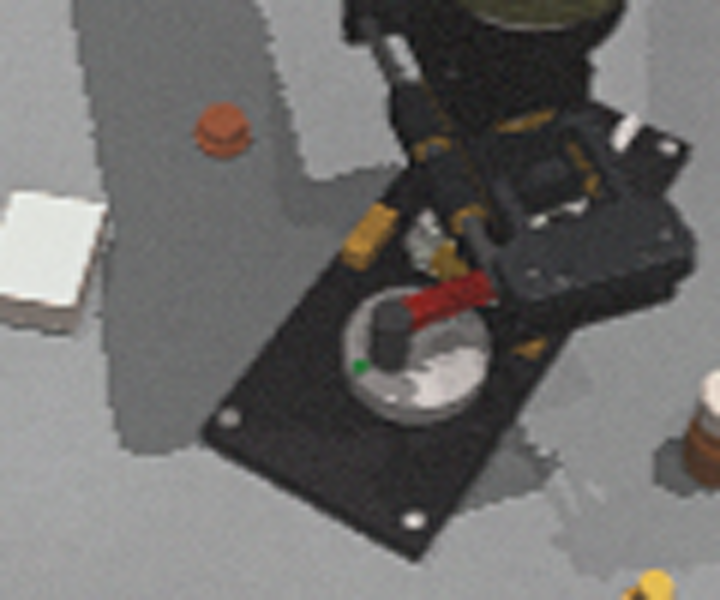

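The lever (490,290) has turned with the finger and the green dot is at (360,366). The contact force is about 4.5 N, as expected, so I carry on.

>>> arm_command --xyz '[[0.002,0.006,0],[0.005,0.011,0],[0.008,0.016,0],[0.012,0.02,0],[0.016,0.025,0],[0.021,0.028,0],[0.026,0.032,0],[0.031,0.034,0],[0.036,0.037,0],[0.042,0.038,0],[0.048,0.039,0],[0.054,0.04,0],[0.059,0.04,0],[0.065,0.039,0],[0.071,0.038,0],[0.077,0.036,0],[0.082,0.033,0]]' --rot '[[0,0,-0.1],[0,0,-0.2],[0,0,-0.3],[0,0,-0.4],[0,0,-0.5],[0,0,-0.6],[0,0,-0.7],[0,0,-0.8],[0,0,-0.9],[0,0,-1.0],[0,0,-1.1],[0,0,-1.2],[0,0,-1.3],[0,0,-1.4],[0,0,-1.5],[0,0,-1.6],[0,0,-1.7]]'

```text
time: 7.75
ee_pos: [0.6286, 0.1615, 0.0462]
eef_rot: [0.932, 0.362, -0.001, -0.001]
ft_force: [-2.4, 4.1, -0.6]
width: 0.0005
grip_force: 2.3
```

```bash
python3 - <<'E'
from h import *
from arc import *
a=r.camera("scene");r.camera("top")
for c in ("scene","top"):
  for l in ("lever_knob","cam_low_mark"):
    d=r.spot_point(l,c)
    if d: p=w(d[0]["at"],c); print(c,l,p.round(3),d[0]["conf"],np.arctan2(*(p[:2]-A)[::-1]))
s=np.array([.6295,.1601]); rows=[(.74-.1*i,.021) for i in range(1,8)]+[(-.046,.021)]
print([[*map(float,(P(t,off=o)-s).round(3)),0] for t,o in rows]); print([[0,0,round(t-.74,2)] for t,o in rows])
E
```

```text
scene lever_knob [0.66  0.174 0.061] 0.58 0.865439858702389
scene cam_low_mark [0.591 0.096 0.03 ] 0.67 -2.3447383272033746
[[0.005, -0.002, 0], [0.01, -0.006, 0], [0.014, -0.01, 0], [0.018, -0.014, 0], [0.022, -0.019, 0], [0.025, -0.024, 0], [0.028, -0.029, 0], [0.029, -0.034, 0]]
[[0, 0, -0.1], [0, 0, -0.2], [0, 0, -0.3], [0, 0, -0.4], [0, 0, -0.5], [0, 0, -0.6], [0, 0, -0.7], [0, 0, -0.79]]
```

>>> arm_command --xyz '[[0.005,-0.002,0],[0.01,-0.006,0],[0.014,-0.01,0],[0.018,-0.014,0],[0.022,-0.019,0],[0.025,-0.024,0],[0.028,-0.029,0],[0.029,-0.034,0],[0.029,-0.034,0]]' --rot '[[0,0,-0.1],[0,0,-0.2],[0,0,-0.3],[0,0,-0.4],[0,0,-0.5],[0,0,-0.6],[0,0,-0.7],[0,0,-0.79],[0,0,-0.79]]'

```text
time: 8.8
ee_pos: [0.6587, 0.126, 0.0466]
eef_rot: [1.0, -0.026, 0.0, -0.0]
ft_force: [0.0, 2.8, -1.9]
width: 0.0006
grip_force: 0.9
```

```bash
python3 - <<'E'
from h import *
from arc import *
for i in range(3):
 a=r.camera("scene");r.camera("top")
 for c in ("scene","top"):
  for l in ("lever_knob","cam_low_mark"):
    d=r.spot_point(l,c)
    if d: p=w(d[0]["at"],c); print(c,l,p.round(3),d[0]["conf"],np.arctan2(*(p[:2]-A)[::-1]))
cv2.imwrite("pics/p4.png",cv2.resize(a[170:290,210:330,::-1],(600,600),interpolation=cv2.INTER_CUBIC))
E
```

```text
scene lever_knob [0.688 0.116 0.063] 0.66 0.09235803180946175
scene lever_knob [0.688 0.113 0.063] 0.49 0.054002705655862064
scene lever_knob [0.687 0.115 0.063] 0.57 0.08240027882281226
```

View pics/p4.png

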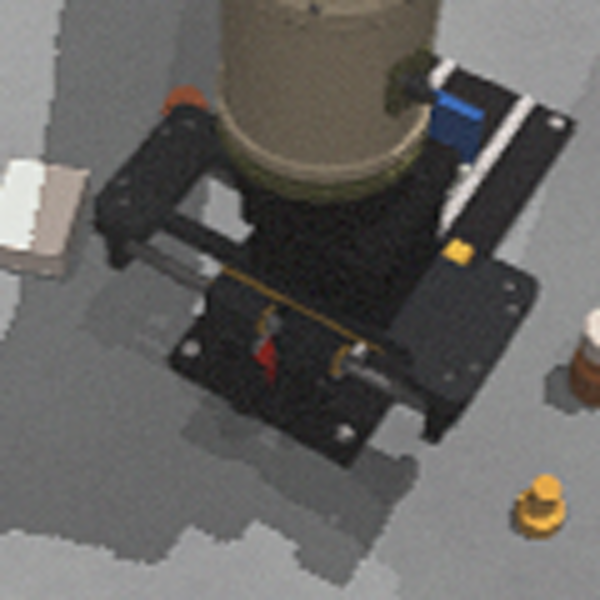

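The knob is just past (265,360), roughly 0.1 rad short of straight. I nudge it a bit more, then back off, lift and measure from above.

>>> arm_command --xyz '[[0,-0.002,0],[0,-0.004,0],[0,-0.004,0],[0,0.004,0],[0.001,0.018,0],[0.001,0.02,0.03],[-0.02,0.02,0.07],[-0.06,0.02,0.1],[-0.1,0.02,0.11],[-0.14,0.01,0.11],[-0.18,0,0.11],[-0.22,0,0.11],[-0.26,0,0.11],[-0.28,0,0.11],[-0.28,0,0.11]]' --rot '[[0,0,0],[0,0,0],[0,0,0],[0,0,0],[0,0,0],[0,0,0],[0,0,0],[0,0,0.1],[0,0,0.2],[0,0,0.3],[0,0,0.4],[0,0,0.5],[0,0,0.6],[0,0,0.7],[0,0,0.8]]'

```text
time: 10.95
ee_pos: [0.3742, 0.1264, 0.1565]
eef_rot: [0.929, 0.37, -0.001, 0.001]
ft_force: [2.1, -0.0, 1.1]
width: 0.0005
grip_force: 0.0
```

```bash
python3 - <<'E'
from h import *
from arc import *
acc={}
for i in range(4):
 a=r.camera("scene");b=r.camera("top")
 for c in ("scene","top"):
  for l in ("lever_knob","cam_low_mark","cam_axis","puck","push_plate"):
    d=r.spot_point(l,c)
    if d: acc.setdefault((c,l),[]).append(w(d[0]["at"],c))
for k in acc: p=np.median(acc[k],0); print(k,p.round(4),len(acc[k]),np.arctan2(*(p[:2]-A)[::-1]))
f=lambda i:cv2.resize(i[:,:,::-1],(400,400),interpolation=cv2.INTER_CUBIC)
cv2.imwrite("pics/p5.png",np.hstack([f(a[170:290,210:330]),f(b[140:260,150:270])]))
E
```

```text
('scene', 'lever_knob') [0.6887 0.1085 0.0633] 4 0.005282418628650037
('scene', 'cam_low_mark') [0.5867 0.1083 0.0289] 4 3.1211318852966707
('scene', 'cam_axis') [0.5984 0.1094 0.057 ] 4 2.8451028936691007
('scene', 'puck') [0.5089 0.1134 0.0274] 4 3.084047936646514
('scene', 'push_plate') [0.4736 0.114  0.0451] 4 3.0951409281911992
('top', 'lever_knob') [0.685  0.1068 0.069 ] 3 -0.014187751435090355
('top', 'cam_low_mark') [0.595  0.1073 0.0312] 4 -3.057632134811772
('top', 'cam_axis') [0.6034 0.1061 0.0587] 4 -1.3562961590799238
('top', 'puck') [0.5077 0.1126 0.0266] 4 3.0932496083317034
('top', 'push_plate') [0.4765 0.1152 0.0487] 4 3.084367153465041
```

View pics/p5.png

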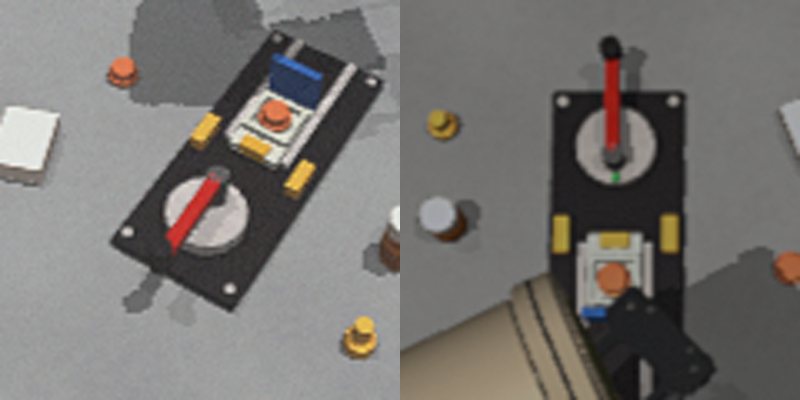

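The cam now has its low point (green dot at (615,177) in the right view) facing the slide nose. The lever points straight away with its knob at (610,47), the puck is seated at (612,278), and the slide is still back. Next I go behind the blue plate.

>>> arm_command --xyz '[[0.03,-0.005,0],[0.061,-0.01,0],[0.061,-0.01,0],[0.061,-0.01,0],[0.061,-0.01,0],[0.061,-0.01,-0.02],[0.061,-0.01,-0.05],[0.061,-0.01,-0.08],[0.061,-0.01,-0.1],[0.061,-0.01,-0.114],[0.061,-0.01,-0.114]]' --rot '[[0,0,0.1],[0,0,0.2],[0,0,0.3],[0,0,0.4],[0,0,0.5],[0,0,0.6],[0,0,0.7],[0,0,0.75],[0,0,0.75],[0,0,0.75],[0,0,0.75]]'

```text
time: 14.27
ee_pos: [0.4375, 0.1154, 0.0399]
eef_rot: [0.731, 0.682, -0.002, -0.001]
ft_force: [0.0, -0.3, -0.1]
width: 0.0004
grip_force: 0.0
```

>>> arm_command --xyz '[[0.005,0,0],[0.01,0,0],[0.014,-0.001,0],[0.017,-0.001,0],[0.02,-0.001,0],[0.023,-0.001,0],[0.026,-0.001,0],[0.029,-0.001,0],[0.032,-0.001,0],[0.035,-0.002,0],[0.038,-0.002,0],[0.041,-0.002,0],[0.044,-0.002,0],[0.046,-0.002,0],[0.046,-0.002,0]]' --rot '[[0,0,0],[0,0,0],[0,0,0],[0,0,0],[0,0,0],[0,0,0],[0,0,0],[0,0,0],[0,0,0],[0,0,0],[0,0,0],[0,0,0],[0,0,0],[0,0,0],[0,0,0]]'

```text
time: 15.52
ee_pos: [0.486, 0.114, 0.0426]
eef_rot: [0.731, 0.682, 0.0, 0.0]
ft_force: [-1.5, -0.4, 0.1]
width: 0.0002
grip_force: 0.6
```

```bash
python3 - <<'E'
from h import *
from arc import *
for i in range(3):
 a=r.camera("scene");b=r.camera("top")
 for c in ("scene","top"):
  for l in ("puck","puck_seat","push_plate"):
    d=r.spot_point(l,c)
    if d: p=w(d[0]["at"],c); print(c,l,p.round(4),round(d[0]["conf"],2),"behind axis",(np.hypot(*(p[:2]-A))).round(4))
f=lambda i:cv2.resize(i[:,:,::-1],(400,400),interpolation=cv2.INTER_CUBIC)
cv2.imwrite("pics/p6.png",np.hstack([f(a[170:270,230:330]),f(b[140:260,150:270])]))
E
```

```text
scene puck [0.5296 0.1188 0.0229] 0.68 behind axis 0.0742
scene puck_seat [0.5308 0.1146 0.0248] 0.64 behind axis 0.0725
scene push_plate [0.5021 0.1139 0.0451] 0.63 behind axis 0.101
scene puck [0.5311 0.1167 0.0265] 0.66 behind axis 0.0724
scene push_plate [0.4968 0.1134 0.0475] 0.81 behind axis 0.1064
top puck [0.5645 0.2475 0.0053] 0.42 behind axis 0.1448
scene puck [0.5333 0.1134 0.0273] 0.48 behind axis 0.0699
scene puck_seat [0.5311 0.1179 0.0251] 0.74 behind axis 0.0726
scene push_plate [0.4973 0.1131 0.0462] 0.57 behind axis 0.1058
top push_plate [ 0.6224 -0.059   0.0035] 0.53 behind axis 0.1681
```

View pics/p6.png

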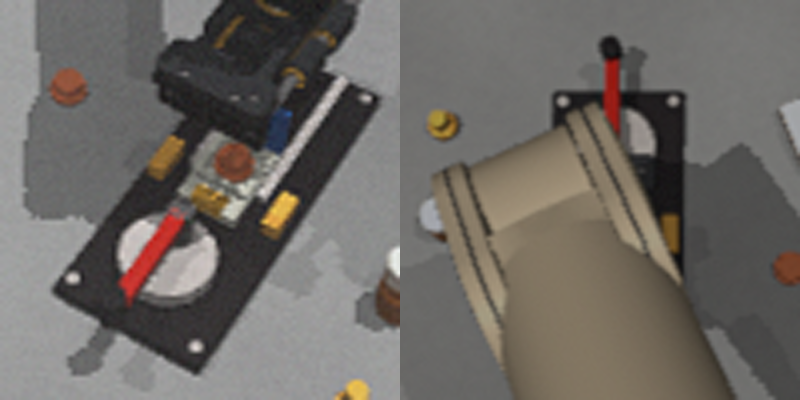

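The slide is at about 24 mm. In the left view the puck is in its pocket at (235,162) and the nose still has a gap to the cam. I continue slowly.

>>> arm_command --xyz '[[0.002,0,0],[0.004,0,0],[0.006,0,0],[0.008,0,0],[0.009,0,0],[0.01,0,0],[0.01,0,0]]' --rot '[[0,0,0],[0,0,0],[0,0,0],[0,0,0],[0,0,0],[0,0,0],[0,0,0]]'

```text
time: 17.3
ee_pos: [0.4956, 0.1138, 0.0425]
eef_rot: [0.732, 0.682, -0.0, 0.0]
ft_force: [-2.7, -1.0, 0.1]
width: 0.0009
grip_force: 1.1
```

>>> arm_command --xyz '[[0.001,0,0],[0.002,0,0],[0.002,0,0]]' --rot '[[0,0,0],[0,0,0],[0,0,0]]'

```text
time: 17.55
ee_pos: [0.4976, 0.1139, 0.0425]
eef_rot: [0.731, 0.682, -0.0, 0.0]
ft_force: [-2.0, -1.3, -0.1]
width: 0.0004
grip_force: 1.2
```

>>> arm_command --xyz '[[0.001,0,0],[0.0015,0,0],[0.0015,0,0]]' --rot '[[0,0,0],[0,0,0],[0,0,0]]'

```text
time: 17.8
ee_pos: [0.4991, 0.1141, 0.0425]
eef_rot: [0.731, 0.682, 0.0, 0.0]
ft_force: [-2.9, -0.6, -0.8]
width: 0.0005
grip_force: 1.3
```

>>> arm_command --xyz '[[0.001,0,0],[0.0015,0,0],[0.0015,0,0]]' --rot '[[0,0,0],[0,0,0],[0,0,0]]'

```text
time: 18.05
ee_pos: [0.5006, 0.1141, 0.0426]
eef_rot: [0.731, 0.682, 0.0, 0.0]
ft_force: [-2.9, -1.7, 1.0]
width: 0.0007
grip_force: 1.3
```

>>> arm_command --xyz '[[0.001,0,0],[0.001,0,0]]' --rot '[[0,0,0],[0,0,0]]'

```text
time: 18.22
ee_pos: [0.5013, 0.1141, 0.0425]
eef_rot: [0.731, 0.682, -0.0, -0.0]
ft_force: [-4.2, -2.6, 1.9]
width: 0.0006
grip_force: 2.4
```

>>> arm_command --xyz '[[0.001,0,0],[0.001,0,0]]' --rot '[[0,0,0],[0,0,0]]'

```text
time: 18.38
ee_pos: [0.5013, 0.1141, 0.0424]
eef_rot: [0.731, 0.682, -0.001, -0.001]
ft_force: [-9.5, -3.2, 5.3]
width: 0.0004
grip_force: 5.0
```

>>> arm_command --xyz '[[0.001,0,0],[0.001,0,0]]' --rot '[[0,0,0],[0,0,0]]'

```text
time: 18.55
ee_pos: [0.5014, 0.1141, 0.0423]
eef_rot: [0.731, 0.682, -0.002, -0.001]
ft_force: [-14.7, -3.2, 11.1]
width: 0.0004
grip_force: 7.8
```

The force rises to 15 N with no further motion, so the slide is at its stop. I retreat straight back, then up and away.

>>> arm_command --xyz '[[-0.004,0,0],[-0.015,0.001,0],[-0.03,0.001,0],[-0.04,0.001,0.03],[-0.04,0,0.07],[-0.04,-0.03,0.11],[-0.04,-0.07,0.14],[-0.04,-0.11,0.16],[-0.04,-0.15,0.17],[-0.04,-0.19,0.17],[-0.04,-0.23,0.17],[-0.04,-0.27,0.17],[-0.04,-0.3,0.17],[-0.04,-0.3,0.17]]' --rot '[[0,0,0],[0,0,0],[0,0,0],[0,0,0],[0,0,0],[0,0,0],[0,0,0],[0,0,0],[0,0,0],[0,0,0],[0,0,0],[0,0,0],[0,0,0],[0,0,0]]'

```text
time: 19.72
ee_pos: [0.4628, -0.1945, 0.2133]
eef_rot: [0.735, 0.678, -0.0, 0.002]
ft_force: [-0.4, -1.0, 0.7]
width: 0.0001
grip_force: 0.0
```

```bash
python3 - <<'E'
from h import *
from arc import *
acc={}
for i in range(3):
 a=r.camera("scene");b=r.camera("top")
 for c in ("scene","top"):
  for l in ("lever_knob","puck","puck_seat","push_plate"):
    d=r.spot_point(l,c)
    if d: acc.setdefault((c,l),[]).append(w(d[0]["at"],c))
for k in acc: p=np.median(acc[k],0); print(k,p.round(4),np.hypot(*(p[:2]-A)).round(4))
f=lambda i:cv2.resize(i[:,:,::-1],(400,400),interpolation=cv2.INTER_CUBIC)
cv2.imwrite("pics/p7.png",np.hstack([f(a[170:290,210:330]),f(b[140:260,150:270])]))
print(r.read_state()["ft_force"])
E
```

```text
('scene', 'lever_knob') [0.6868 0.108  0.0644] 0.0838
('scene', 'puck') [0.5459 0.112  0.0251] 0.0573
('scene', 'puck_seat') [0.5455 0.1158 0.0252] 0.058
('scene', 'push_plate') [0.5107 0.1122 0.045 ] 0.0924
('top', 'lever_knob') [0.686  0.1053 0.0685] 0.0831
('top', 'puck') [0.5437 0.1124 0.0263] 0.0595
('top', 'puck_seat') [0.547  0.1093 0.0249] 0.0561
('top', 'push_plate') [0.5126 0.1135 0.0479] 0.0906
[ 0.30103393  0.20117493 -0.62552793]
```

View pics/p7.png

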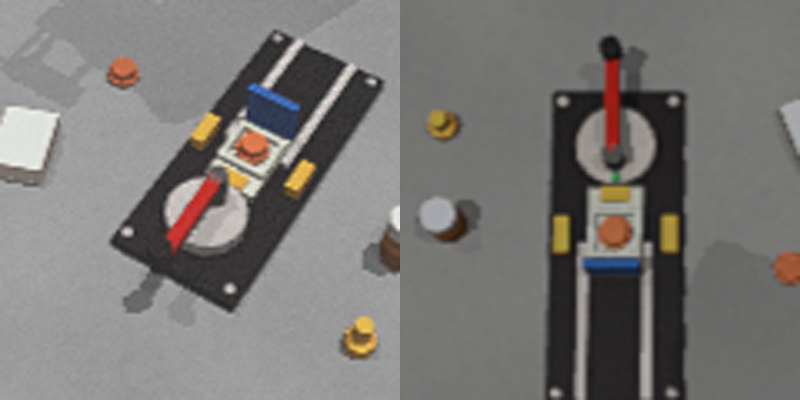

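The slide is home: its plate is 92 mm behind the axis and the nose (615,193) sits at the cam's low side. The puck is in its pocket at (614,232), the lever points straight away, the bystanders are where they were and the hand is clear.

```bash
python3 -c "
from bench import r
print(r.close_job())"
```

```text
the job is handed in; nothing more can be done
None
```

The job is done and handed in: the cam is turned to its low point with the lever pointing straight away from the slide, the slide is fully home with the puck in its pocket, and the hand is clear of everything.

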